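# Put the spice jars back by size and present the red one on the carousel

### The job

Put the two amber jars standing on the bench back into the spice carousel, each right down in the empty pocket of its own size (the wide jar in the empty wide pocket, the slim jar in the empty slim one), set in gently, not dropped. Then turn the carousel until the jar with the red lid stands squarely at the front of its wooden board, at the dark line, and finish while still gripping the black knob on top, holding the turntable still so that the cook can lift the jar out. Leave the other jars in their pockets and knock or shift nothing else on the bench.

Things in the scene. Friction and masses are not known exactly. Their poses are not given: they have to be found in the camera images.
- board: fixed beech board under the carousel, 320 x 260 mm, 18 mm thick, flat on the bench. Origin: on its underside, on the carousel's axis; z up. Its -x direction is the FRONT: the front end lies 190 mm from the axis, the back end and sides 130 mm. A dark wooden line, 62 x 8 mm, inlaid along the middle of the front part, points at the axis and marks the front
- carousel: round wooden turntable, 240 mm across, 10 mm thick; origin: centre of its underside, on the upright axis, 23 mm over the bench. Six pockets, centres 85 mm from the axis: wide ones at 0, 60, 120 degrees from its x axis (counter-clockwise from above), slim ones at 180, 240, 300; those at 60 and 240 are empty. Turns either way without end or detents, 0.05 N m friction, stays where left
- knob: round black knob on the steel column (16 mm thick) in the carousel's middle, fixed to the turntable and turning it; 36 mm in diameter, 36 mm high; underside (origin, on the axis) 148 mm and top 184 mm over the bench. The jars in the carousel end 121 mm over the bench
- knob_grip (a point): middle of the knob, on the axis, at half its height, 166 mm over the bench
- wide_pocket (a point): centre of the floor of the empty wide pocket, 33 mm over the bench, turning with the carousel. A pocket is a steel ring 14 mm high and 3 mm thick on the turntable, with cork floor; this one is 56 mm inside. Its neighbours both hold wide jars, 85 mm away centre to centre; towards the axis 42 mm are free beside a jar standing in it
- slim_pocket (a point): centre of the floor of the empty slim pocket, 33 mm over the bench, turning with the carousel; ring 14 mm high, 3 mm thick, 42 mm inside. Its neighbours hold slim jars
- bench_wide: wide amber glass jar with black lid and white label band, standing on the bench, to the left or right of the carousel; 50 mm in diameter, 88 mm high, weighing 0.11 to 0.23 kg: straight glass to 62 mm up, lid 44 mm across above 71 mm. Origin: centre of its underside, z up
- bench_slim: slim amber glass jar, the same but 36 mm in diameter (lid 30 mm across), 88 mm high, 0.07 to 0.14 kg, standing on the bench on the other side. Origin: centre of its underside, z up
- jar_red: wide amber jar (50 mm, 88 mm high) with red lid and red label band, the one to bring to the front; stands in the wide pocket at 0 or at 120 degrees of the carousel. Origin: centre of its underside
- plain_wide: wide amber jar with black lid in the other filled wide pocket; stays in it. Origin: centre of its underside
- plain_slim_a: slim amber jar with black lid in the slim pocket at 180 degrees; stays in it. Origin: centre of its underside
- plain_slim_b: slim amber jar with black lid in the slim pocket at 300 degrees; stays in it. Origin: centre of its underside
- pinch_bowl: small steel pinch bowl, 54 mm across, 26 mm high, on a front corner of the board; bystander
- mixing_bowl: big steel mixing bowl, upside down, 206 mm across, 94 mm high; bystander
- measuring_jug: glass measuring jug, 96 mm across, 125 mm high, handle at its +y; bystander
- scraper: steel bench scraper with wooden grip, 150 x 90 mm, lying flat, 23 mm high; bystander
- pepper_mill: dark wooden pepper mill, 56 mm across, 170 mm high; bystander
- prep_bowl: blue ceramic bowl, 128 mm across, 48 mm high; bystander
- timer: round white kitchen timer, 64 mm across, 36 mm high; bystander

How it is judged:
On the way, in this order (a step that is already met when the one before it is completed fails the run):
1. both bench jars stand right down in the empty pockets of their own sizes, let go (horizontal distance between bench_wide and wide_pocket below 0.006 m and z of bench_wide in the frame of wide_pocket below 0.003 m and angle between each of bench_wide, bench_slim's own z axis and vertical below 0.1 rad and horizontal distance between bench_slim and slim_pocket below 0.006 m and z of bench_slim in the frame of slim_pocket below 0.003 m and contact force between the fingers and bench_wide below 0.1 N and contact force between the fingers and bench_slim below 0.1 N), for 0.2 s.
2. the jar with the red lid is then turned to the front of the board (y of jar_red in the frame of board between -0.012 and 0.012 m and x of jar_red in the frame of board below -0.06 m), for 0.2 s.
At the end, for the whole second after the job is handed in: Both bench jars upright in the pockets of their sizes (6 mm of centre, 3 mm of the floor), the red-lidded jar at the front within 12 mm sideways of the dark line, the other jars upright in their pockets, the knob gripped (over 3 N), the turntable still (under 0.06 rad/s) (all of step 2 and horizontal distance between bench_wide and wide_pocket below 0.006 m and z of bench_wide in the frame of wide_pocket below 0.003 m and angle between each of bench_wide, bench_slim, jar_red, plain_wide, plain_slim_a, plain_slim_b's own z axis and vertical below 0.1 rad and horizontal distance between bench_slim and slim_pocket below 0.006 m and z of bench_slim in the frame of slim_pocket below 0.003 m and z of each of jar_red, plain_wide, plain_slim_a, plain_slim_b in the frame of carousel below 0.014 m and horizontal distance between each of jar_red, plain_wide, plain_slim_a, plain_slim_b and carousel below 0.095 m and angular speed of carousel below 0.06 rad/s and contact force between the fingers and knob above 3 N); the arm keeps its last pose, push and grip.
It fails at once if a bystander was shifted more than 25 mm (distance of any of pinch_bowl, mixing_bowl, measuring_jug, scraper, pepper_mill, prep_bowl, timer from where it was at the start of the episode above 0.025 m).
It fails at once if a bystander was knocked over (angle between any of pinch_bowl, mixing_bowl, measuring_jug, scraper, pepper_mill, prep_bowl, timer's own z axis and vertical above 0.5 rad).
It fails at once if a jar was knocked over (angle between any of bench_wide, bench_slim, jar_red, plain_wide, plain_slim_a, plain_slim_b's own z axis and vertical above 0.9 rad).
It fails at once if a jar already in the carousel was lifted out of its pocket (z of any of jar_red, plain_wide, plain_slim_a, plain_slim_b in the frame of carousel above 0.025 m).
It fails at once if a jar was dropped (in free fall faster than 0.6 m/s) ((linear speed of bench_wide above 0.6 m/s and contact force between anything else and bench_wide below 0.02 N) or (linear speed of bench_slim above 0.6 m/s and contact force between anything else and bench_slim below 0.02 N)).
It also fails if it takes over 67 s, if anything falls off the work surface, if the arm or the gripper's body presses on something with over 40 N, if the wrist force passes 120 N, or if a joint passes its speed limit or range.

### The arm

A 6-joint arm with a two-finger parallel gripper is mounted at the origin on the work surface. World frame = base frame: x ahead of the robot, y to its left, z up, the work surface at z = 0. Lengths are in m, angles in rad, forces in N, time in s.
With the tool pointing down it reaches from about 0.325 to 0.9 m from the base axis. Payload 3.5 kg.
Tool frame: the origin (TCP) lies at the very end of the fingers, on their centre line; the grasp point (between the pads) lies 19 mm behind it; z points along the fingers, y is the line along which they close (so a half turn about z gives the same grasp; the last joint's range is limited). The gripper opens to 85 mm and grips with 20 to 120 N. Pads are 22 mm wide; open, the fingers measure 114 mm over their backs; the gripper's body (76 mm by 85 mm) begins 54 mm behind the grasp point. The pads swing forward as they close: fully open they stand 13 mm farther back than shut.
Start: joints at [1.22, 0.276, -0.026, 1.268, 0, 1.467], TCP at [0.153, 0.606, 0.231] pointing down, gripper open.
Joint ranges: [-3.12, 3.12], [-0.85, 1.88], [-1.08, 1.24], [-1.95, 2.15], [-1.57, 1.53], [-3.14, 3.14]. Speed limits (rad/s): [2.57, 2.57, 3.14, 3.14, 3.14, 3.14].

### API

Orientations are given as a rotation vector (axis times angle).
In Python, from bench import env gives the robot as it stands. The module is installed in compiled form; this text tells all that it offers.
- The arm moves only by the shell command python3 -m crank 'ROWS'. ROWS is a JSON object of lists of equal length, an entry for each row: "turn": the turn, a rotation vector about the tool's x, y, z each as a share of 180 degrees, from -1 to 1, a list of three; "slide": the shift along the tool's x, y, z each as a share of 0.75 m, from -1 to 1, a list of three; "hand": the finger opening in mm, from 0 to 85.4. A call has 1 to 5 rows; each row is the pose to reach, as a shift and turn from the pose commanded when the call began, along the tool's axes at that moment, turning the shorter way round; what a row does not reach only later rows make up. A row lasts 1/10 s, in which the tool goes at most 50 mm and 8.59 degrees, less where a joint would pass 70% of its speed; a pose out of reach is approached as far as the arm can. A call with a number of a shift or a turn outside -1 to 1 is refused whole. A call with a gripper value outside its range is refused whole. The fingers move at their own pace and stop on an object; the grip force is fixed at half the most. Time passes only in rows, so rows that repeat a pose let the fingers close. It gives the time, the measured TCP pose, the force, the opening and the grip force at its end, in the units of the state.
- env.sense(): the state, without advancing time (a new reading comes with each control period).
- env.get_image(name): name is "scene" or "top" or "wrist"; returns a dict with "img" (400x640x3 uint8, blue, green, red), "range_z" (400x640 float32, m along the optical axis (not along the pixel's ray), 0 where there is no reading), "fovy" (degrees; the focal length in pixels is half the picture's height over the tangent of half this angle, whatever the lens; pixels are square), "cx", "cy" (the principal point, pixels), "k1" (the pictures are not rectified: a ray, as slopes to the right and down, at radius r is drawn at 1 + k1 r^2 times it, then the intrinsics apply), "R" (3x3) and "t" (3): a world point X has camera coordinates R X + t. Camera axes: x right, y down, z forward; pixel columns grow to the right and rows downward; lengths in m; the calibration is good to about 2 mm. A picture is of the moment at which its call begins.
- env.close_job(): hands the job in; it is judged then, once.
The state is a dict: "time_s": time; "joints": joint angles; "joint_velocities": joint speeds; "joint_torque": joint torques, N m; "eef_pos": TCP position; "tcp_rot": TCP orientation; "ft_force": force on the tool from outside, world axes, zero at the start; "moment": the same for the moment, N m; "opening": opening from 0.0 (shut) to 1.0 (fully open); "finger_force": force on a finger pad.
Only numpy, scipy, OpenCV 4.12 (cv2) and the standard library are available. Lean on these libraries where they do the work, as an engineer would, in place of code of your own. Each camera call takes 0.05 s, during which the arm holds its last target. There are 200 camera calls.

## Working session

There is one attempt and no reset: what is moved stays moved. The work goes in short steps, Python scripts to look and compute and a shell command to move; the robot and the scene stay as the last step left them, time stands still between calls to the robot, and variables do not carry over. Pictures are saved under pics/ and viewed, at most 10 in all, crops included, and the job is handed in when it is done.

```bash
mkdir -p pics; cat > h.py <<'E'
import numpy as np, cv2
from scipy.spatial.transform import Rotation as Ro
from bench import env
def cam(n):
    d=env.get_image(n); h,w=d["img"].shape[:2]
    f=h/2/np.tan(np.radians(d["fovy"]/2))
    d["K"]=np.array([[f,0,d["cx"]],[0,f,d["cy"]],[0,0,1.]]); d["D"]=np.array([d["k1"],0,0,0,0.])
    return d
def cloud(d):
    # world xyz per pixel
    h,w=d["img"].shape[:2]; u,v=np.meshgrid(np.arange(w,dtype=float),np.arange(h,dtype=float))
    p=cv2.undistortPoints(np.stack([u,v],-1).reshape(-1,1,2),d["K"],d["D"]).reshape(h,w,2)
    z=d["range_z"].astype(float); c=np.dstack([p*z[...,None],z])
    X=(c-np.array(d["t"]).ravel())@np.array(d["R"]); X[z==0]=np.nan
    return X
def proj(d,P):
    r,_=cv2.Rodrigues(np.array(d["R"],float)); return cv2.projectPoints(np.array(P,float).reshape(-1,1,3),r,np.array(d["t"],float),d["K"],d["D"])[0].reshape(-1,2)
E
python3 - <<'E'
from h import *
s=env.sense(); print({k:np.round(v,3).tolist() for k,v in s.items()})
for n in("top","scene"):
    d=cam(n); cv2.imwrite(f"pics/{n}0.png",d["img"]); np.save(f"{n}0.npy",cloud(d)); print(n,d["k1"],d["fovy"],(-np.array(d["R"]).T@np.array(d["t"]).ravel()).round(3))
E
```

```text
{'time_s': 0.0, 'joints': [1.22, 0.277, -0.028, 1.268, -0.0, 1.467], 'joint_velocities': [-0.0, -0.001, -0.001, 0.0, -0.001, -0.001], 'joint_torque': [-0.002, -44.551, 29.52, 0.016, -0.0, 0.0], 'eef_pos': [0.153, 0.605, 0.23], 'tcp_rot': [-0.388, -3.117, 0.003], 'ft_force': [-0.274, 0.359, 0.968], 'moment': [0.017, 0.026, -0.036], 'finger_force': 0.0, 'opening': 1.0}
top -0.013386306497472628 57.373354516063266 [ 0.338 -0.016  1.189]
scene 0.023405224863253457 48.953664201226104 [ 1.27  -0.447  1.26 ]
```

View pics/top0.png

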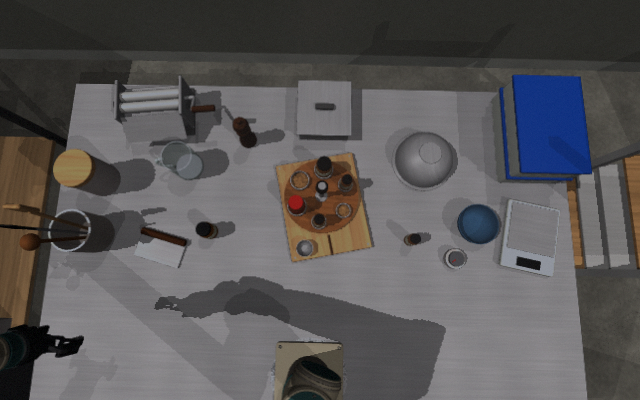

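View pics/scene0.png

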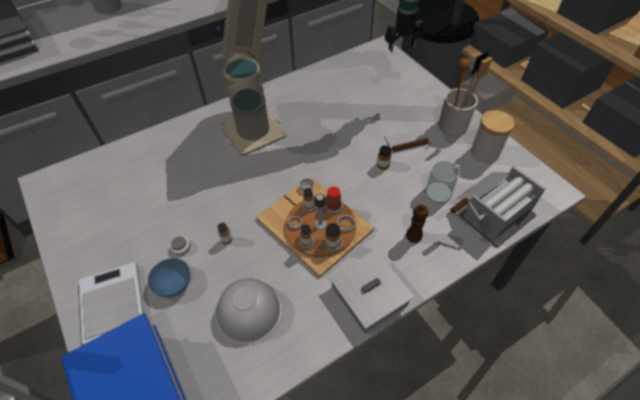

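Top view: the axis and knob are near (321,188). The red jar is at (296,204), the empty wide ring at (300,181), the empty slim ring at (344,211), the wide bench jar at (206,230), the slim bench jar at (413,240) and the pinch bowl at (305,247). The scene view agrees with this layout. Going counter-clockwise from plain_wide (323,167), the next pockets are empty-wide and then red, so red stands at 120°.

```bash
python3 - <<'E'
from h import *
X=np.load("top0.npy")
def blob(u,v,r,z0,z1,n):
    p=X[v-r:v+r+1,u-r:u+r+1].reshape(-1,3); p=p[(p[:,2]>z0)&(p[:,2]<z1)]
    if len(p)<3: print(n,len(p));return
    c,rad=cv2.minEnclosingCircle(p[:,:2].astype(np.float32)); print(n,len(p),"mean",p.mean(0).round(4),"circ",np.round(c,4),round(rad*1e3,1))
blob(206,230,14,.08,.1,"bwide"); blob(413,240,12,.08,.1,"bslim")
blob(321,188,9,.165,.2,"knob")
for n,u,v in(("plainw",323,163),("red",296,203),("sa",319,219),("sb",348,181)): blob(u,v,11,.112,.13,n)
blob(300,181,13,.040,.053,"wring"); blob(344,211,11,.040,.053,"sring")
blob(305,247,11,.03,.06,"pinch");blob(248,138,14,.03,.2,"mill");blob(162,245,28,.004,.04,"scraper");blob(455,258,14,.015,.06,"timer");blob(425,160,36,.03,.12,"mix");blob(178,160,26,.03,.2,"jug")
# board corners: fit min area rect to z~.018
m=np.abs(X[...,2]-.018)<.006; m[:150]=0;m[270:]=0;m[:,:270]=0;m[:,380:]=0
m=cv2.morphologyEx(m.astype(np.uint8),cv2.MORPH_OPEN,np.ones((3,3)))>0
print(cv2.minAreaRect(X[m][:,:2].astype(np.float32)))
print(X[300,200],X[300,450])
E
```

```text
bwide 170 mean [0.4387 0.3314 0.088 ] circ [0.4389 0.3322] 22.1
bslim 80 mean [ 0.4232 -0.3122  0.0876] circ [ 0.4236 -0.3123] 14.7
knob 129 mean [ 0.5563 -0.0253  0.1822] circ [ 0.5576 -0.0247] 18.0
plainw 166 mean [ 0.6421 -0.0313  0.121 ] circ [ 0.6428 -0.0314] 22.0
red 170 mean [0.5206 0.0509 0.1213] circ [0.5213 0.0508] 21.9
sa 80 mean [ 0.4737 -0.0191  0.1204] circ [ 0.4736 -0.0192] 14.8
sb 80 mean [ 0.5949 -0.1013  0.1207] circ [ 0.5959 -0.1016] 15.3
wring 67 mean [0.6078 0.0441 0.0462] circ [0.6065 0.0451] 31.2
sring 51 mean [ 0.5102 -0.0957  0.046 ] circ [ 0.5108 -0.0955] 23.9
pinch 116 mean [0.39   0.0247 0.0386] circ [0.3898 0.0237] 26.5
mill 298 mean [0.7383 0.2181 0.1011] circ [0.7509 0.2239] 24.8
scraper 1401 mean [0.3862 0.4852 0.0104] circ [0.3922 0.4802] 119.8
timer 334 mean [ 0.3662 -0.4485  0.0304] circ [ 0.3669 -0.4522] 32.6
mix 2356 mean [ 0.6777 -0.3518  0.0751] circ [ 0.6894 -0.3627] 91.0
jug 1136 mean [0.6703 0.4311 0.0808] circ [0.6813 0.4513] 91.4
((0.5291722416877747, -0.03125521540641785), (0.31968000531196594, 0.2600444555282593), 11.786184310913086)
[2.20673270e-01 3.48351225e-01 2.95084132e-04] [ 0.23625898 -0.44000575 -0.00150804]
```

```bash
cat >> h.py <<'E'
def plan(x,y,z,yaw):
    # yaw: world angle (deg) of tool y, tool straight down; prints slide & turn shares from measured pose
    s=env.sense(); R0=Ro.from_rotvec(s["tcp_rot"]); a=np.radians(yaw)
    ty=np.array([np.cos(a),np.sin(a),0]); tz=np.array([0,0,-1.]); tx=np.cross(ty,tz)
    best=min((Ro.from_matrix(np.c_[g*tx,g*ty,tz]) for g in(1,-1)),key=lambda R:(R0.inv()*R).magnitude())
    dv=R0.inv().apply(np.array([x,y,z])-s["eef_pos"])
    print("pos",np.round(s["eef_pos"],4),"slide",(dv/.75).round(4).tolist(),"turn",((R0.inv()*best).as_rotvec()/np.pi).round(4).tolist(),"mm",(dv*1e3).round(1),"F",np.round(s["ft_force"],1),"open",round(float(s["opening"]),3),"ff",s["finger_force"],"t",s["time_s"])
E
python3 -c "
from h import *
plan(.4389,.3318,.15,55.9)"
```

```text
pos [0.1531 0.6053 0.2303] slide [-0.4589, -0.2598, 0.1074] turn [-0.0006, 0.0, 0.1106] mm [-344.2 -194.8   80.6] F [ 1.1  0.1 -0.1] open 0.998 ff 0.0 t 0.1
```

```bash
python3 -m crank '{"turn":[[0,0,0.11],[0,0,0.11],[0,0,0.11],[0,0,0.11],[0,0,0.11]],"slide":[[-0.05,-0.03,0.01],[-0.11,-0.06,0.02],[-0.16,-0.09,0.03],[-0.21,-0.12,0.04],[-0.26,-0.147,0.05]],"hand":[85,85,85,85,85]}'; python3 -c "
from h import *
plan(.4389,.3318,.15,55.9)"
```

```text
time_s: 0.6
eef_pos: [0.3159, 0.4494, 0.1931]
tcp_rot: [-0.918, -3.004, 0.001]
ft_force: [0.7, 0.4, -0.0]
opening: 0.996
finger_force: 0.0
pos [0.3159 0.4494 0.1931] slide [-0.2236, -0.0383, 0.0574] turn [-0.0003, -0.0, 0.0006] mm [-167.7  -28.7   43.1] F [ 0.7  0.4 -0. ] open 0.996 ff 0.0 t 0.6
```

```bash
python3 -m crank '{"turn":[[0,0,0],[0,0,0],[0,0,0],[0,0,0],[0,0,0]],"slide":[[-0.06,-0.01,0.015],[-0.12,-0.02,0.03],[-0.18,-0.03,0.045],[-0.2236,-0.0383,0.057],[-0.2236,-0.0383,0.057]],"hand":[85,85,85,85,85]}'; python3 -c "
from h import *
plan(.4389,.3318,.031,55.9)
d=cam('wrist'); cv2.imwrite('pics/w1.png',d['img'])
p=proj(d,[.4389,.3318,.088]);print(p)"
```

```text
time_s: 1.1
eef_pos: [0.4398, 0.3303, 0.1492]
tcp_rot: [-0.926, -3.001, 0.004]
ft_force: [-0.4, -0.4, -0.5]
opening: 0.995
finger_force: 0.0
pos [0.4398 0.3303 0.1492] slide [0.0022, 0.0014, 0.1576] turn [-0.001, -0.0, -0.0011] mm [  1.6   1.1 118.2] F [-0.4 -0.4 -0.5] open 0.995 ff 0.0 t 1.1
[[317.65894356 210.5924869 ]]
```

View pics/w1.png

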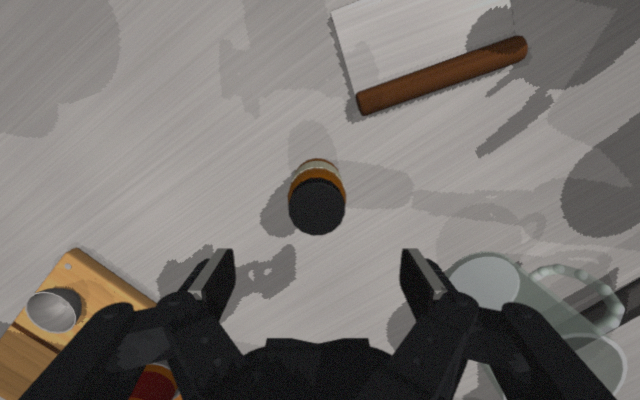

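Wrist view: the black lid is centred at about (317,207), against a predicted (318,211). It sits midway between the fingers at (213,280) and (425,280), so the measurement agrees to about 2 mm.

```bash
python3 -m crank '{"turn":[[0,0,0],[0,0,0],[0,0,0],[0,0,0],[0,0,0]],"slide":[[0.002,0.001,0.04],[0.002,0.001,0.08],[0.002,0.001,0.12],[0.002,0.001,0.157],[0.002,0.001,0.157]],"hand":[85,85,85,85,85]}'
python3 -m crank '{"turn":[[0,0,0],[0,0,0],[0,0,0],[0,0,0],[0,0,0]],"slide":[[0,0,0],[0,0,0],[0,0,0],[0,0,0],[0,0,0]],"hand":[70,60,50,40,40]}'; python3 -m crank '{"turn":[[0,0,0],[0,0,0],[0,0,0]],"slide":[[0,0,0],[0,0,0],[0,0,0]],"hand":[40,40,40]}'; python3 -c "
from h import *
plan(.4389,.3318,.191,55.9)"
```

```text
time_s: 1.65
eef_pos: [0.433, 0.3338, 0.0297]
tcp_rot: [-0.914, -2.999, 0.01]
ft_force: [-0.6, 0.1, -0.9]
opening: 1.004
finger_force: 0.0
time_s: 2.15
eef_pos: [0.4385, 0.3357, 0.0355]
tcp_rot: [0.918, 3.003, 0.003]
ft_force: [-1.9, -1.5, 6.0]
opening: 0.572
finger_force: 62.0
time_s: 2.45
eef_pos: [0.4384, 0.3357, 0.0355]
tcp_rot: [0.918, 3.003, 0.003]
ft_force: [-1.7, -1.8, 6.3]
opening: 0.569
finger_force: 62.0
pos [0.4384 0.3357 0.0355] slide [-0.0036, -0.0035, -0.2074] turn [0.0008, 0.0003, 0.0006] mm [  -2.7   -2.6 -155.5] F [-1.7 -1.8  6.3] open 0.569 ff 62.044347524642944 t 2.45
```

```bash
python3 -m crank '{"turn":[[0,0,0],[0,0,0],[0,0,0],[0,0,0],[0,0,0]],"slide":[[0,0,-0.02],[0,0,-0.06],[0,0,-0.11],[0,0,-0.16],[0,0,-0.2]],"hand":[40,40,40,40,40]}'; python3 -m crank '{"turn":[[0,0,0],[0,0,0],[0,0,0]],"slide":[[0,0,0],[0,0,0],[0,0,0]],"hand":[40,40,40]}'; python3 -c "
from h import *
plan(.6057,.0454,.191,55.9)"
```

```text
time_s: 2.95
eef_pos: [0.4383, 0.3357, 0.1865]
tcp_rot: [0.918, 3.002, 0.005]
ft_force: [1.2, -0.5, -1.5]
opening: 0.57
finger_force: 62.3
time_s: 3.25
eef_pos: [0.4364, 0.3344, 0.1819]
tcp_rot: [-0.918, -3.003, 0.003]
ft_force: [-0.6, -0.2, -1.7]
opening: 0.568
finger_force: 62.3
pos [0.4364 0.3344 0.1819] slide [-0.4027, -0.1932, -0.0122] turn [-0.0007, -0.0004, 0.0005] mm [-302.  -144.9   -9.1] F [-0.6 -0.2 -1.7] open 0.568 ff 62.29281306266785 t 3.25
```

```bash
python3 -m crank '{"turn":[[0,0,0],[0,0,0],[0,0,0],[0,0,0],[0,0,0]],"slide":[[-0.03,-0.015,-0.01],[-0.08,-0.038,-0.012],[-0.13,-0.062,-0.012],[-0.18,-0.086,-0.012],[-0.23,-0.11,-0.012]],"hand":[40,40,40,40,40]}'; python3 -m crank '{"turn":[[0,0,0],[0,0,0],[0,0,0],[0,0,0],[0,0,0]],"slide":[[-0.05,-0.024,0],[-0.1,-0.048,0],[-0.14,-0.067,0],[-0.165,-0.08,0],[-0.1727,-0.0832,0]],"hand":[40,40,40,40,40]}';  python3 -m crank '{"turn":[[0,0,0],[0,0,0],[0,0,0]],"slide":[[0,0,0],[0,0,0],[0,0,0]],"hand":[40,40,40]}'; python3 -c "
from h import *
plan(.6057,.0454,.191,55.9)
d=cam('top'); X=cloud(d); np.save('t2.npy',X); cv2.imwrite('pics/t2.png',cv2.resize(d['img'][130:280,230:430],None,fx=4,fy=4))
d=cam('scene'); X=cloud(d); np.save('s2.npy',X); cv2.imwrite('pics/s2.png',cv2.resize(d['img'][150:300,220:420],None,fx=4,fy=4))
"
```

```text
time_s: 3.75
eef_pos: [0.5334, 0.1686, 0.19]
tcp_rot: [-0.917, -3.001, 0.003]
ft_force: [0.3, 0.8, -1.2]
opening: 0.565
finger_force: 62.4
time_s: 4.25
eef_pos: [0.6065, 0.044, 0.1898]
tcp_rot: [-0.922, -3.0, 0.002]
ft_force: [-0.3, 0.6, -2.0]
opening: 0.57
finger_force: 62.4
time_s: 4.55
eef_pos: [0.6058, 0.0473, 0.1918]
tcp_rot: [-0.916, -3.004, 0.0]
ft_force: [1.0, 0.2, -2.6]
opening: 0.572
finger_force: 62.4
pos [0.6058 0.0473 0.1918] slide [-0.0012, -0.0021, 0.0011] turn [-0.0001, -0.0004, 0.0011] mm [-0.9 -1.6  0.8] F [ 1.   0.2 -2.6] open 0.572 ff 62.43627905845642 t 4.55
```

View pics/s2.png

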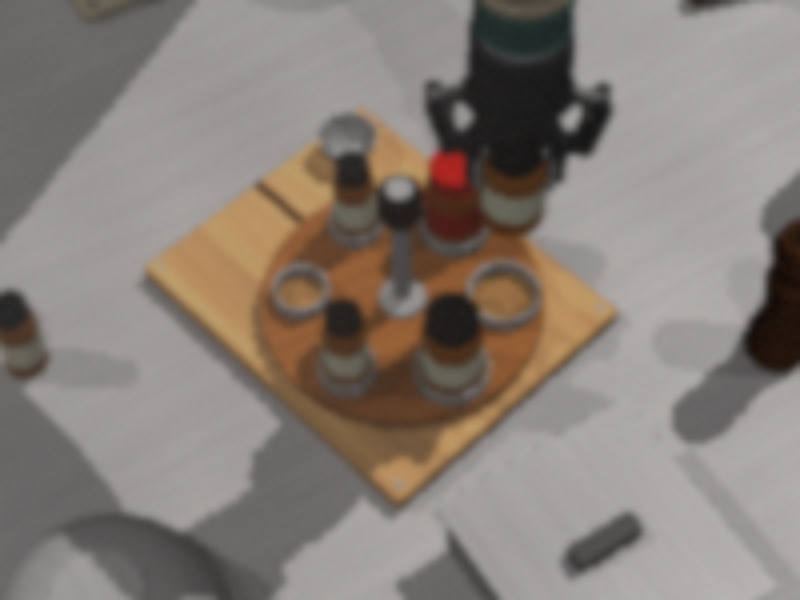

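The held jar looks upright beside the red jar, at crop position (513,190), and the empty wide ring is at (505,293). Next I fit the held jar's axis against the pocket, using the same camera for both.

```bash
cat >> h.py <<'E'
from scipy.optimize import least_squares
def cyl(X,x,y,z0,z1,r,free=False):
    m=(np.hypot(X[...,0]-x,X[...,1]-y)<r+.012)&(X[...,2]>z0)&(X[...,2]<z1); p=X[m]; zc=(z0+z1)/2
    f=lambda q: np.hypot(p[:,0]-q[0]-(q[2]*(p[:,2]-zc) if free else 0),p[:,1]-q[1]-(q[3]*(p[:,2]-zc) if free else 0))-r
    s=least_squares(f,[x,y,0,0] if free else [x,y],loss="soft_l1",f_scale=.001)
    return len(p),s.x.round(4),round(float(np.median(abs(s.fun)))*1e3,2),p[:,2].min().round(4)
E
python3 - <<'E'
from h import *
X=np.load("s2.npy")
print("held",cyl(X,.6057,.0454,.14,.205,.025,True))
print("held",cyl(X,.6057,.0454,.14,.205,.025))
print("plainw",cyl(X,.6425,-.0314,.05,.09,.025))
print("red",cyl(X,.521,.0508,.06,.09,.025))
E
```

```text
held (145, array([ 0.6105,  0.0469,  0.0311, -0.0251]), 0.6, np.float64(0.1568))
held (145, array([0.6109, 0.0466]), 0.72, np.float64(0.1568))
plainw (105, array([ 0.6453, -0.0316]), 0.96, np.float64(0.0507))
red (78, array([0.5236, 0.0508]), 0.9, np.float64(0.0607))
```

```bash
python3 -m crank '{"turn":[[0,0,0],[0,0,0],[0,0,0],[0,0,0],[0,0,0]],"slide":[[0.001,-0.003,0.03],[0.001,-0.003,0.07],[0.001,-0.003,0.1],[0.001,-0.003,0.12],[0.001,-0.003,0.12]],"hand":[40,40,40,40,40]}'; python3 -m crank '{"turn":[[0,0,0],[0,0,0],[0,0,0]],"slide":[[0,0,0],[0,0,0],[0,0,0]],"hand":[40,40,40]}'; python3 - <<'E'
from h import *
plan(.6057,.0454,.0685,55.9)
d=cam('scene'); X=cloud(d)
print("held",cyl(X,.6057,.0454,.066,.115,.025,True))
print("held",cyl(X,.6057,.0454,.066,.115,.025))
print("plainw",cyl(X,.6425,-.0314,.05,.09,.025))
cv2.imwrite('pics/s3.png',cv2.resize(d['img'][190:260,290:390],None,fx=7,fy=7))
E
```

```text
time_s: 5.15
eef_pos: [0.6026, 0.0452, 0.0999]
tcp_rot: [-0.916, -3.0, 0.002]
ft_force: [-1.2, 0.2, -1.4]
opening: 0.572
finger_force: 62.4
time_s: 5.45
eef_pos: [0.6063, 0.0446, 0.104]
tcp_rot: [0.917, 3.002, 0.001]
ft_force: [-0.0, -1.3, -1.5]
opening: 0.571
finger_force: 62.4
pos [0.6063 0.0446 0.104 ] slide [0.0014, 0.0003, 0.0473] turn [0.0005, 0.0008, 0.0006] mm [ 1.   0.2 35.5] F [-0.  -1.3 -1.5] open 0.571 ff 62.4007523059845 t 5.45
held (127, array([ 0.611 ,  0.0439,  0.0042, -0.0056]), 0.87, np.float64(0.0675))
held (127, array([0.611 , 0.0439]), 0.92, np.float64(0.0675))
plainw (102, array([ 0.6451, -0.0315]), 0.62, np.float64(0.05))
```

View pics/s3.png

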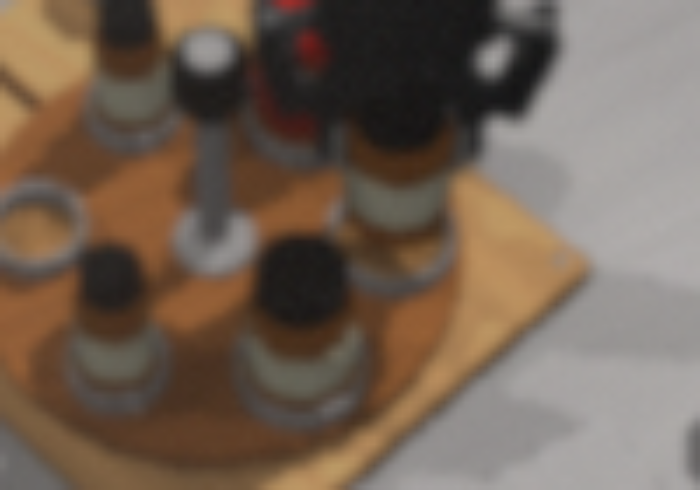

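The jar hovers over the ring, whose centre is at crop (393,245), with the jar bottom near (397,225). The fit says to shift it about 2.5 mm along tool +x. I correct that and lower slowly.

```bash
python3 -m crank '{"turn":[[0,0,0],[0,0,0],[0,0,0],[0,0,0],[0,0,0]],"slide":[[0.0033,0,0],[0.0033,0,0.006],[0.0033,0,0.012],[0.0033,0,0.018],[0.0033,0,0.018]],"hand":[40,40,40,40,40]}'; python3 - <<'E'
from h import *
plan(.6057,.0454,.0685,55.9)
d=cam('scene'); X=cloud(d)
print("held",cyl(X,.6057,.0454,.056,.10,.025),"plainw",cyl(X,.6425,-.0314,.05,.09,.025))
E
```

```text
time_s: 6.0
eef_pos: [0.6019, 0.046, 0.0876]
tcp_rot: [-0.918, -3.002, 0.001]
ft_force: [-0.8, 0.4, -2.4]
opening: 0.572
finger_force: 62.4
pos [0.6019 0.046  0.0876] slide [-0.0047, 0.0022, 0.0254] turn [-0.0004, -0.0006, 0.0005] mm [-3.5  1.6 19.1] F [-0.8  0.4 -2.4] open 0.572 ff 62.40004062652588 t 6.0
held (115, array([0.6068, 0.0452]), 0.84, np.float64(0.056)) plainw (105, array([ 0.6453, -0.0316]), 0.75, np.float64(0.05))
```

```bash
python3 -m crank '{"turn":[[0,0,0],[0,0,0],[0,0,0],[0,0,0],[0,0,0]],"slide":[[-0.0014,0.001,0.004],[-0.0014,0.001,0.008],[-0.0014,0.001,0.012],[-0.0014,0.001,0.016],[-0.0014,0.001,0.018]],"hand":[40,40,40,40,40]}'; python3 -m crank '{"turn":[[0,0,0],[0,0,0],[0,0,0],[0,0,0]],"slide":[[0,0,0.002],[0,0,0.004],[0,0,0.006],[0,0,0.006]],"hand":[40,40,40,40]}'; python3 - <<'E'
from h import *
plan(.6057,.0454,.0685,55.9)
d=cam('scene'); X=cloud(d)
print("held",cyl(X,.6057,.0454,.056,.10,.025,True),"plainw",cyl(X,.6425,-.0314,.05,.09,.025))
E
```

```text
time_s: 6.55
eef_pos: [0.6039, 0.046, 0.0748]
tcp_rot: [-0.918, -3.004, 0.0]
ft_force: [-0.4, 0.9, -2.2]
opening: 0.57
finger_force: 62.4
time_s: 6.95
eef_pos: [0.604, 0.046, 0.0706]
tcp_rot: [-0.918, -3.004, 0.0]
ft_force: [-0.5, 1.0, -1.8]
opening: 0.569
finger_force: 62.4
pos [0.604  0.046  0.0706] slide [-0.0023, 0.0006, 0.0028] turn [-0.0001, -0.0001, 0.0006] mm [-1.7  0.4  2.1] F [-0.5  1.  -1.8] open 0.569 ff 62.40069508552551 t 6.95
held (154, array([ 0.6086,  0.0452, -0.0274,  0.0334]), 1.18, np.float64(0.0576)) plainw (109, array([ 0.6451, -0.0316]), 0.78, np.float64(0.0501))
```

No contact yet, and the jar is already inside the ring. I'll lower in 1 mm steps until the force changes.

```bash
python3 -m crank '{"turn":[[0,0,0],[0,0,0],[0,0,0],[0,0,0]],"slide":[[0,0,0.0015],[0,0,0.003],[0,0,0.003],[0,0,0.003]],"hand":[40,40,40,40]}';python3 -m crank '{"turn":[[0,0,0],[0,0,0],[0,0,0],[0,0,0]],"slide":[[0,0,0.0015],[0,0,0.003],[0,0,0.003],[0,0,0.003]],"hand":[40,40,40,40]}'
```

```text
time_s: 7.4
eef_pos: [0.6042, 0.046, 0.0686]
tcp_rot: [0.918, 3.004, 0.0]
ft_force: [0.4, 0.6, -1.2]
opening: 0.571
finger_force: 62.5
time_s: 7.8
eef_pos: [0.6056, 0.0453, 0.0685]
tcp_rot: [0.918, 3.001, -0.001]
ft_force: [-2.1, -1.6, 8.2]
opening: 0.567
finger_force: 63.4
```

Contact comes at TCP z 0.0685, which is exactly floor 33 mm plus the grasp offset of 35.5 mm. I release it.

```bash
python3 -m crank '{"turn":[[0,0,0],[0,0,0],[0,0,0],[0,0,0],[0,0,0]],"slide":[[0,0,0],[0,0,0],[0,0,0],[0,0,0],[0,0,0]],"hand":[52,58,66,66,66]}'; python3 -m crank '{"turn":[[0,0,0],[0,0,0],[0,0,0],[0,0,0],[0,0,0]],"slide":[[0,0,-0.02],[0,0,-0.06],[0,0,-0.1],[0,0,-0.14],[0,0,-0.18]],"hand":[66,66,66,66,66]}'; python3 - <<'E'
from h import *
d=cam('scene'); X=cloud(d)
print("placed",cyl(X,.6057,.0454,.056,.093,.025,True),"plainw",cyl(X,.6425,-.0314,.056,.093,.025,True))
plan(.4234,-.3123,.21,55.9)
E
```

```text
time_s: 8.3
eef_pos: [0.6043, 0.0463, 0.0662]
tcp_rot: [0.918, 3.004, 0.001]
ft_force: [0.8, 1.6, -1.1]
opening: 0.775
finger_force: 0.0
time_s: 8.8
eef_pos: [0.6036, 0.0458, 0.2025]
tcp_rot: [-0.918, -3.004, 0.001]
ft_force: [0.2, 0.8, 0.1]
opening: 0.77
finger_force: 0.0
placed (101, array([ 0.6103,  0.0444, -0.0237,  0.0121]), 0.88, np.float64(0.0567)) plainw (97, array([ 0.645 , -0.0325,  0.0027,  0.0108]), 0.75, np.float64(0.0562))
pos [0.607  0.0457 0.2086] slide [-0.064, -0.5327, -0.0036] turn [0.0013, 0.0024, 0.0005] mm [ -48.  -399.5   -2.7] F [ 1.9 -0.5  2.9] open 0.774 ff 0.0 t 8.85
```

```bash
python3 -m crank '{"turn":[[0,0,0],[0,0,0],[0,0,0],[0,0,0],[0,0,0]],"slide":[[0,0,-0.03],[-0.006,-0.05,-0.04],[-0.013,-0.11,-0.04],[-0.02,-0.17,-0.04],[-0.027,-0.23,-0.04]],"hand":[85,85,85,85,85]}'; python3 -m crank '{"turn":[[0,0,0],[0,0,0],[0,0,0],[0,0,0],[0,0,0]],"slide":[[-0.006,-0.06,0],[-0.013,-0.12,0.02],[-0.02,-0.18,0.04],[-0.027,-0.24,0.06],[-0.034,-0.29,0.09]],"hand":[85,85,85,85,85]}'; python3 -m crank '{"turn":[[0,0,0],[0,0,0],[0,0,0]],"slide":[[0,0,0],[0,0,0],[0,0,0]],"hand":[85,85,85]}';python3 - <<'E'
from h import *
d=cam('top'); X=cloud(d)
for n,u,v,r in(("bwide",299,180,14),("plainw",323,163,11),("red",296,203,11)):
    p=X[v-r:v+r+1,u-r:u+r+1].reshape(-1,3); p=p[(p[:,2]>.112)&(p[:,2]<.13)]; print(n,len(p),p.mean(0).round(4),cv2.minEnclosingCircle(p[:,:2].astype(np.float32)))
plan(.4234,-.3123,.031,55.9)
E
```

```text
time_s: 9.35
eef_pos: [0.5233, -0.1096, 0.2314]
tcp_rot: [-0.917, -3.005, 0.001]
ft_force: [0.4, -0.7, 0.1]
opening: 0.997
finger_force: 0.0
time_s: 9.85
eef_pos: [0.4231, -0.3054, 0.1644]
tcp_rot: [0.919, 3.002, -0.003]
ft_force: [1.1, 0.1, 0.5]
opening: 0.997
finger_force: 0.0
time_s: 10.15
eef_pos: [0.4244, -0.3025, 0.1643]
tcp_rot: [0.917, 3.004, -0.0]
ft_force: [0.5, -0.0, 0.5]
opening: 0.994
finger_force: 0.0
bwide 172 [0.6063 0.0448 0.1208] ((0.5867445468902588, 0.04869646579027176), 0.044225722551345825)
plainw 162 [ 0.6425 -0.0324  0.1209] ((0.642708420753479, -0.03281660005450249), 0.022183353081345558)
red 172 [0.5218 0.0517 0.1212] ((0.5225170850753784, 0.05179418623447418), 0.021908050402998924)
pos [ 0.4248 -0.3024  0.1646] slide [-0.0056, -0.012, 0.1781] turn [-0.0, 0.0003, 0.001] mm [ -4.2  -9.  133.6] F [ 0.1 -0.2 -0.3] open 0.996 ff 0.0 t 10.2
```

The wide jar is seated: lid at 0.1208 and on the pocket centre. Next is the slim jar.

```bash
python3 -m crank '{"turn":[[0,0,0],[0,0,0],[0,0,0],[0,0,0],[0,0,0]],"slide":[[-0.0056,-0.012,0.02],[-0.0056,-0.012,0.06],[-0.0056,-0.012,0.1],[-0.0056,-0.012,0.14],[-0.0056,-0.012,0.176]],"hand":[85,85,85,85,85]}'
python3 -m crank '{"turn":[[0,0,0],[0,0,0],[0,0,0],[0,0,0],[0,0,0]],"slide":[[0,0,0],[0,0,0],[0,0,0],[0,0,0],[0,0,0]],"hand":[70,60,50,40,30]}'; python3 -m crank '{"turn":[[0,0,0],[0,0,0],[0,0,0]],"slide":[[0,0,0],[0,0,0],[0,0,0]],"hand":[26,26,26]}'; python3 -c "
from h import *
plan(.4234,-.3123,.19,55.9)"
```

```text
time_s: 10.7
eef_pos: [0.4237, -0.3119, 0.0315]
tcp_rot: [0.914, 3.004, -0.001]
ft_force: [0.3, 0.3, -0.5]
opening: 0.996
finger_force: 0.0
time_s: 11.2
eef_pos: [0.4239, -0.3138, 0.0339]
tcp_rot: [0.917, 3.001, -0.002]
ft_force: [-0.3, -0.3, 7.1]
opening: 0.406
finger_force: 59.2
time_s: 11.5
eef_pos: [0.4238, -0.3138, 0.0338]
tcp_rot: [0.918, 3.001, -0.002]
ft_force: [-0.2, 0.5, 6.2]
opening: 0.403
finger_force: 59.2
pos [ 0.4238 -0.3138  0.0338] slide [0.0009, 0.0014, -0.2082] turn [-0.0, 0.0012, 0.0005] mm [   0.7    1.  -156.2] F [-0.2  0.5  6.2] open 0.403 ff 59.202972650527954 t 11.5
```

```bash
python3 -m crank '{"turn":[[0,0,0],[0,0,0],[0,0,0],[0,0,0],[0,0,0]],"slide":[[0,0,-0.02],[0,0,-0.06],[0,0,-0.11],[0,0,-0.16],[0,0,-0.205]],"hand":[26,26,26,26,26]}'; python3 -m crank '{"turn":[[0,0,0],[0,0,0],[0,0,0]],"slide":[[0,0,0],[0,0,0],[0,0,0]],"hand":[26,26,26]}'; python3 - <<'E'
from h import *
d=cam('top'); X=cloud(d)
def c(n,u,v,r,z0,z1):
    p=X[v-r:v+r+1,u-r:u+r+1].reshape(-1,3); p=p[(p[:,2]>z0)&(p[:,2]<z1)]; q=cv2.minEnclosingCircle(p[:,:2].astype(np.float32)); print(n,len(p),p.mean(0).round(4),np.round(q[0],4),round(q[1]*1e3,1))
    return np.array(q[0])
a=c("plainw",323,163,11,.112,.13);b=c("sa",319,219,11,.112,.13);e=c("red",296,203,11,.112,.13);f=c("sb",348,181,11,.112,.13);c("ring",344,211,11,.04,.053)
print((a+b)/2,(e+f)/2); t1=np.degrees(np.arctan2(*(a-b)[::-1]));t2=np.degrees(np.arctan2(*(e-f)[::-1]))-120; print(t1,t2)
o=(a+b+e+f)/4; t=np.radians((t1+t2)/2+240); P=o+.085*np.array([np.cos(t),np.sin(t)]); print("pocket",P)
plan(P[0],P[1],.19,55.9)
E
```

```text
time_s: 12.0
eef_pos: [0.4225, -0.3128, 0.1879]
tcp_rot: [0.918, 3.003, -0.001]
ft_force: [0.7, -1.4, -1.0]
opening: 0.405
finger_force: 59.9
time_s: 12.3
eef_pos: [0.4216, -0.3119, 0.1843]
tcp_rot: [-0.918, -3.002, -0.002]
ft_force: [0.1, 0.2, -1.5]
opening: 0.401
finger_force: 59.9
plainw 163 [ 0.6422 -0.0323  0.1208] [ 0.6429 -0.0335] 22.4
sa 79 [ 0.4737 -0.0175  0.1208] [ 0.4738 -0.0176] 14.7
red 169 [0.522  0.0516 0.1213] [0.5224 0.0516] 21.6
sb 81 [ 0.5938 -0.1019  0.1204] [ 0.5945 -0.1024] 15.1
ring 52 [ 0.5092 -0.0939  0.0471] [ 0.5093 -0.0947] 24.1
[ 0.5583905  -0.02554872] [ 0.55845574 -0.02539526]
-5.3491358330459695 -4.902178413069677
pocket [ 0.50951653 -0.09499282]
pos [ 0.4214 -0.3117  0.1839] slide [0.0642, 0.3053, -0.0078] turn [0.0002, -0.0011, 0.0005] mm [ 48.1 229.   -5.8] F [-0.7  0.2 -0.6] open 0.404 ff 59.8751163482666 t 12.35
```

```bash
python3 -m crank '{"turn":[[0,0,0],[0,0,0],[0,0,0],[0,0,0],[0,0,0]],"slide":[[0.01,0.05,-0.008],[0.022,0.105,-0.008],[0.035,0.165,-0.008],[0.047,0.225,-0.008],[0.058,0.275,-0.008]],"hand":[26,26,26,26,26]}'; python3 -m crank '{"turn":[[0,0,0],[0,0,0],[0,0,0],[0,0,0],[0,0,0]],"slide":[[0.004,0.02,0],[0.0062,0.0303,0],[0.0062,0.0303,0],[0.0062,0.0303,0],[0.0062,0.0303,0]],"hand":[26,26,26,26,26]}'; python3 - <<'E'
from h import *
d=cam('scene'); X=cloud(d)
print("held",cyl(X,.5093,-.0948,.16,.205,.018,True),cyl(X,.5093,-.0948,.16,.205,.018))
print("sa",cyl(X,.4737,-.0175,.056,.093,.018),"sb",cyl(X,.5942,-.1022,.056,.093,.018))
plan(.5093,-.0948,.19,55.9)
E
```

```text
time_s: 12.85
eef_pos: [0.5011, -0.1149, 0.1898]
tcp_rot: [-0.917, -3.001, -0.001]
ft_force: [1.2, -0.6, -0.7]
opening: 0.407
finger_force: 60.1
time_s: 13.35
eef_pos: [0.5102, -0.0971, 0.1914]
tcp_rot: [-0.921, -3.003, 0.001]
ft_force: [-0.4, 1.1, -1.3]
opening: 0.407
finger_force: 60.2
held (110, array([ 0.5127, -0.0964,  0.0394,  0.0033]), 1.09, np.float64(0.1606)) (110, array([ 0.5128, -0.0964]), 1.13, np.float64(0.1606))
sa (68, array([ 0.476 , -0.0182]), 0.96, np.float64(0.0563)) sb (80, array([ 0.5963, -0.1028]), 0.8, np.float64(0.056))
pos [ 0.5102 -0.0971  0.1915] slide [0.0028, 0.0019, 0.002] turn [-0.0001, -0.0, -0.0] mm [2.1 1.4 1.5] F [ 0.8 -0.6 -1.6] open 0.404 ff 60.15033960342407 t 13.4
```

```bash
python3 -m crank '{"turn":[[0,0,0],[0,0,0],[0,0,0],[0,0,0],[0,0,0]],"slide":[[0.0022,0.0005,0.03],[0.0022,0.0005,0.07],[0.0022,0.0005,0.1],[0.0022,0.0005,0.115],[0.0022,0.0005,0.118]],"hand":[26,26,26,26,26]}'; python3 -m crank '{"turn":[[0,0,0],[0,0,0],[0,0,0]],"slide":[[0,0,0],[0,0,0],[0,0,0]],"hand":[26,26,26]}'; python3 - <<'E'
from h import *
d=cam('scene'); X=cloud(d)
print("held",cyl(X,.5093,-.0948,.072,.115,.018,True),cyl(X,.5093,-.0948,.072,.115,.018))
print("sa",cyl(X,.4737,-.0175,.056,.093,.018),"sb",cyl(X,.5942,-.1022,.056,.093,.018))
plan(.5093,-.0948,.067,55.9)
cv2.imwrite('pics/s4.png',cv2.resize(d['img'][180:260,260:370],None,fx=7,fy=7))
E
```

```text
time_s: 13.9
eef_pos: [0.5081, -0.095, 0.1017]
tcp_rot: [-0.919, -3.001, 0.0]
ft_force: [0.1, -0.5, -1.2]
opening: 0.4
finger_force: 60.1
time_s: 14.2
eef_pos: [0.5106, -0.0951, 0.1044]
tcp_rot: [0.918, 3.002, -0.0]
ft_force: [0.3, -0.4, -0.6]
opening: 0.404
finger_force: 60.1
held (84, array([ 0.5134, -0.0943,  0.0259, -0.0102]), 1.04, np.float64(0.073)) (84, array([ 0.5134, -0.0943]), 1.0, np.float64(0.073))
sa (30, array([ 0.4762, -0.018 ]), 0.65, np.float64(0.0561)) sb (75, array([ 0.5963, -0.1023]), 0.82, np.float64(0.0567))
pos [ 0.5104 -0.095   0.1043] slide [0.0015, -0.0007, 0.0497] turn [0.0002, 0.0007, 0.0006] mm [ 1.2 -0.5 37.3] F [-0.1  0.2 -0.8] open 0.404 ff 60.14933466911316 t 14.25
```

View pics/s4.png

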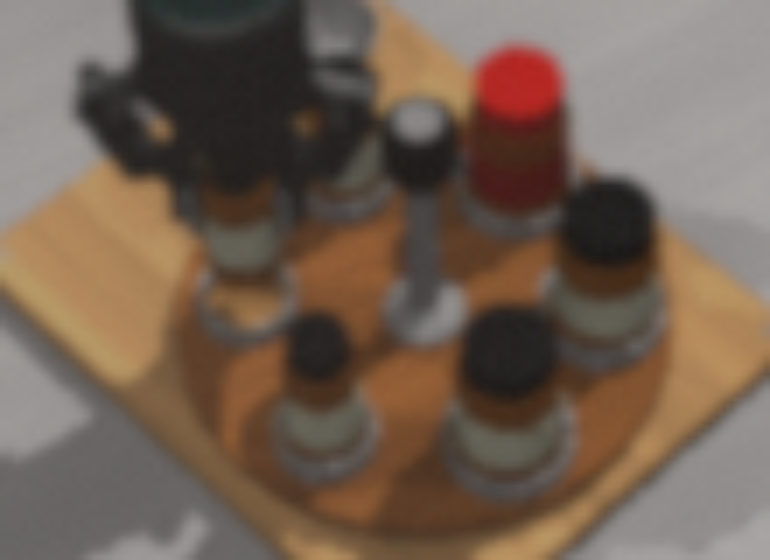

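The slim jar hovers with its bottom near crop (241,265), over the ring at (247,300). The wide jar is seated at (603,300). I make a small correction and lower.

```bash
python3 -m crank '{"turn":[[0,0,0],[0,0,0],[0,0,0],[0,0,0],[0,0,0]],"slide":[[0.0015,-0.0015,0],[0.0015,-0.0015,0.008],[0.0015,-0.0015,0.016],[0.0015,-0.0015,0.02],[0.0015,-0.0015,0.02]],"hand":[26,26,26,26,26]}'; python3 - <<'E'
from h import *
d=cam('scene'); X=cloud(d)
print("held",cyl(X,.5093,-.0948,.058,.10,.018))
print("sa",cyl(X,.4737,-.0175,.056,.093,.018),"sb",cyl(X,.5942,-.1022,.056,.093,.018))
plan(.5093,-.0948,.067,55.9)
E
```

```text
time_s: 14.75
eef_pos: [0.507, -0.0947, 0.087]
tcp_rot: [-0.918, -3.002, -0.0]
ft_force: [0.1, -0.6, -0.4]
opening: 0.406
finger_force: 60.1
held (87, array([ 0.5102, -0.094 ]), 1.26, np.float64(0.0588))
sa (18, array([ 0.4764, -0.0186]), 1.0, np.float64(0.0582)) sb (78, array([ 0.5967, -0.1026]), 0.86, np.float64(0.0569))
pos [ 0.5074 -0.0948  0.0874] slide [-0.0021, 0.0015, 0.0272] turn [-0.0001, -0.0004, 0.0006] mm [-1.6  1.1 20.4] F [-0.2 -0.2 -0.1] open 0.406 ff 60.15004277229309 t 14.8
```

```bash
python3 -m crank '{"turn":[[0,0,0],[0,0,0],[0,0,0],[0,0,0],[0,0,0]],"slide":[[-0.002,0.0003,0.004],[-0.002,0.0003,0.008],[-0.002,0.0003,0.012],[-0.002,0.0003,0.016],[-0.002,0.0003,0.018]],"hand":[26,26,26,26,26]}'; python3 -m crank '{"turn":[[0,0,0],[0,0,0],[0,0,0],[0,0,0]],"slide":[[0,0,0.002],[0,0,0.004],[0,0,0.006],[0,0,0.006]],"hand":[26,26,26,26]}'; python3 -m crank '{"turn":[[0,0,0],[0,0,0],[0,0,0],[0,0,0]],"slide":[[0,0,0.0015],[0,0,0.003],[0,0,0.003],[0,0,0.003]],"hand":[26,26,26,26]}'; python3 - <<'E'
from h import *
d=cam('scene'); X=cloud(d)
print("held",cyl(X,.5093,-.0948,.056,.093,.018))
plan(.5093,-.0948,.067,55.9)
E
```

```text
time_s: 15.3
eef_pos: [0.509, -0.0955, 0.0741]
tcp_rot: [-0.918, -3.004, -0.0]
ft_force: [-0.5, 0.5, -0.4]
opening: 0.409
finger_force: 60.1
time_s: 15.7
eef_pos: [0.5091, -0.0956, 0.0699]
tcp_rot: [-0.918, -3.004, -0.0]
ft_force: [-0.3, -0.3, -1.5]
opening: 0.403
finger_force: 60.1
time_s: 16.1
eef_pos: [0.5092, -0.0957, 0.0678]
tcp_rot: [-0.918, -3.004, -0.0]
ft_force: [0.7, 0.1, -0.9]
opening: 0.406
finger_force: 60.2
held (92, array([ 0.5119, -0.0956]), 1.44, np.float64(0.0565))
pos [ 0.5093 -0.0956  0.0678] slide [0.0006, 0.001, 0.0011] turn [0.0, -0.0, 0.0006] mm [0.4 0.7 0.8] F [ 0.5 -0.9 -1.2] open 0.405 ff 60.1509153842926 t 16.15
```

```bash
python3 -m crank '{"turn":[[0,0,0],[0,0,0],[0,0,0],[0,0,0]],"slide":[[0,0,0.0012],[0,0,0.0024],[0,0,0.0024],[0,0,0.0024]],"hand":[26,26,26,26]}'
```

```text
time_s: 16.55
eef_pos: [0.5099, -0.096, 0.0668]
tcp_rot: [0.918, 3.003, -0.001]
ft_force: [-1.5, -0.2, 5.6]
opening: 0.403
finger_force: 60.7
```

Contact again at the predicted height (0.033 + 0.0338). I release, rise, and check.

```bash
python3 -m crank '{"turn":[[0,0,0],[0,0,0],[0,0,0],[0,0,0],[0,0,0]],"slide":[[0,0,0],[0,0,0],[0,0,0],[0,0,0],[0,0,0]],"hand":[38,45,54,54,54]}'; python3 -m crank '{"turn":[[0,0,0],[0,0,0],[0,0,0],[0,0,0],[0,0,0]],"slide":[[0,0,-0.02],[0,0,-0.06],[0,0,-0.1],[0,0,-0.15],[0,0,-0.2]],"hand":[54,54,54,54,54]}'; python3 -m crank '{"turn":[[0,0,0],[0,0,0],[0,0,0],[0,0,0],[0,0,0]],"slide":[[0,-0.03,0],[0,-0.08,0],[0,-0.13,0],[0,-0.18,0],[0,-0.18,0]],"hand":[85,85,85,85,85]}'; python3 - <<'E'
from h import *
d=cam('top'); X=cloud(d); cv2.imwrite('pics/t5.png',cv2.resize(d['img'][140:270,260:390],None,fx=4,fy=4))
def c(n,u,v,r,z0,z1):
    p=X[v-r:v+r+1,u-r:u+r+1].reshape(-1,3); p=p[(p[:,2]>z0)&(p[:,2]<z1)]; q=cv2.minEnclosingCircle(p[:,:2].astype(np.float32)); print(n,len(p),p.mean(0).round(4),np.round(q[0],4),round(q[1]*1e3,1))
    return np.array(q[0])
a=c("plainw",323,163,11,.112,.13);b=c("sa",319,219,11,.112,.13);e=c("red",296,203,10,.112,.13);f=c("sb",348,181,10,.112,.13);c("bslim",345,211,9,.112,.13);c("bwide",298,178,11,.112,.13)
c("knob",321,188,9,.165,.2)
o=(a+b+e+f)/4; t1=np.degrees(np.arctan2(*(a-b)[::-1]));t2=np.degrees(np.arctan2(*(e-f)[::-1]))-120; th=(t1+t2)/2
print(o,t1,t2,*[(o+.085*np.array([np.cos(np.radians(th+k)),np.sin(np.radians(th+k))])).round(4) for k in(60,240)])
plan(o[0],o[1],.235,55.9)
E
```

```text
time_s: 17.05
eef_pos: [0.5081, -0.0966, 0.0657]
tcp_rot: [-0.919, -3.002, 0.004]
ft_force: [-3.8, -4.7, 1.8]
opening: 0.633
finger_force: 0.0
time_s: 17.55
eef_pos: [0.5087, -0.0951, 0.2166]
tcp_rot: [-0.918, -3.003, -0.002]
ft_force: [1.3, 0.1, 0.4]
opening: 0.632
finger_force: 0.0
time_s: 18.05
eef_pos: [0.4319, -0.2098, 0.2156]
tcp_rot: [-0.925, -3.002, 0.0]
ft_force: [-0.2, -0.0, -0.3]
opening: 0.995
finger_force: 0.0
plainw 160 [ 0.6422 -0.0321  0.1209] [ 0.6431 -0.0316] 22.2
sa 80 [ 0.4735 -0.0187  0.1213] [ 0.4738 -0.0184] 15.0
red 169 [0.5212 0.0512 0.121 ] [0.522  0.0512] 22.1
sb 78 [ 0.5942 -0.1017  0.1205] [ 0.5945 -0.102 ] 14.9
bslim 82 [ 0.5091 -0.0949  0.1207] [ 0.5094 -0.0953] 14.8
bwide 164 [0.6068 0.0449 0.1214] [0.608  0.0452] 22.1
knob 127 [ 0.5562 -0.0253  0.1823] [ 0.558  -0.0251] 17.6
[ 0.55834332 -0.02519817] -4.470095575316984 -4.699751081019031 [0.6066 0.0448] [ 0.5101 -0.0952]
pos [ 0.4328 -0.2085  0.2156] slide [-0.0011, 0.2963, -0.0256] turn [0.0003, -0.0002, -0.0005] mm [ -0.8 222.2 -19.2] F [-0.9  0.1  0.5] open 0.994 ff 0.0 t 18.1
```

View pics/t5.png

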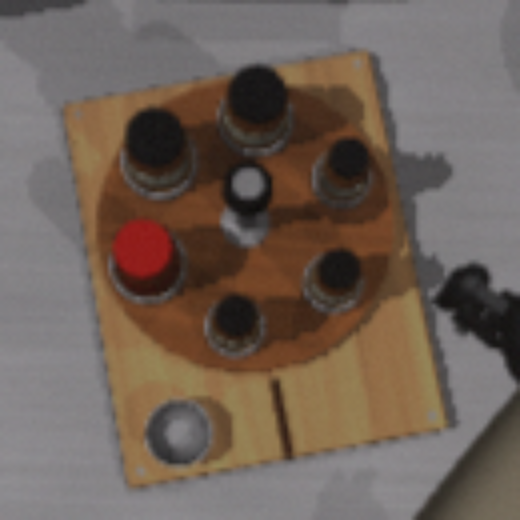

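Both bench jars are seated, wide at crop (155,150) and slim at (338,280), with lids at 121 mm. The red jar is at (143,250) and the dark line at (281,418). The turn needed is about +76.5°. Now to the knob.

```bash
python3 -m crank '{"turn":[[0,0,0],[0,0,0],[0,0,0],[0,0,0],[0,0,0]],"slide":[[0,0.04,-0.03],[0,0.1,-0.03],[0,0.16,-0.03],[0,0.22,-0.03],[0,0.27,-0.03]],"hand":[85,85,85,85,85]}'; python3 -m crank '{"turn":[[0,0,0],[0,0,0],[0,0,0],[0,0,0]],"slide":[[0,0.02,0],[0,0.026,0],[0,0.026,0],[0,0.026,0]],"hand":[85,85,85,85]}'; python3 -c "
from h import *
plan(.5583,-.0252,.147,55.9)"
```

```text
time_s: 18.6
eef_pos: [0.5482, -0.0363, 0.2382]
tcp_rot: [-0.915, -3.005, -0.002]
ft_force: [1.2, -0.6, 0.2]
opening: 0.996
finger_force: 0.0
time_s: 19.0
eef_pos: [0.5572, -0.0242, 0.2383]
tcp_rot: [-0.92, -3.003, 0.001]
ft_force: [0.0, 0.1, -0.8]
opening: 0.998
finger_force: 0.0
pos [ 0.5572 -0.0242  0.2383] slide [-0.002, -0.0002, 0.1218] turn [-0.0002, -0.0002, 0.0003] mm [-1.5 -0.1 91.3] F [ 0.   0.1 -0.8] open 0.998 ff 0.0 t 19.0
```

```bash
python3 -m crank '{"turn":[[0,0,0],[0,0,0],[0,0,0],[0,0,0],[0,0,0]],"slide":[[-0.002,0,0.03],[-0.002,0,0.07],[-0.002,0,0.1],[-0.002,0,0.12],[-0.002,0,0.12]],"hand":[85,85,85,85,85]}';  python3 -m crank '{"turn":[[0,0,0],[0,0,0],[0,0,0],[0,0,0],[0,0,0]],"slide":[[0,0,0],[0,0,0],[0,0,0],[0,0,0],[0,0,0]],"hand":[75,65,55,45,30]}'; python3 -m crank '{"turn":[[0,0,0],[0,0,0],[0,0,0]],"slide":[[0,0,0],[0,0,0],[0,0,0]],"hand":[26,26,26]}'
```

```text
time_s: 19.5
eef_pos: [0.5562, -0.0254, 0.146]
tcp_rot: [-0.92, -2.998, 0.002]
ft_force: [0.5, -0.5, 0.6]
opening: 0.992
finger_force: 0.0
time_s: 20.0
eef_pos: [0.5582, -0.0268, 0.1499]
tcp_rot: [0.92, 3.004, -0.011]
ft_force: [-3.6, -6.8, 6.8]
opening: 0.407
finger_force: 59.9
time_s: 20.3
eef_pos: [0.5583, -0.0268, 0.1499]
tcp_rot: [0.92, 3.004, -0.01]
ft_force: [-5.3, -6.3, 7.4]
opening: 0.408
finger_force: 59.9
```

```bash
python3 -m crank '{"turn":[[0,0,-0.015],[0,0,-0.04],[0,0,-0.07],[0,0,-0.1],[0,0,-0.13]],"slide":[[0,0,0],[0,0,0],[0,0,0],[0,0,0],[0,0,0]],"hand":[26,26,26,26,26]}'; python3 -m crank '{"turn":[[0,0,-0.03],[0,0,-0.06],[0,0,-0.09],[0,0,-0.12],[0,0,-0.15]],"slide":[[0,0,0],[0,0,0],[0,0,0],[0,0,0],[0,0,0]],"hand":[26,26,26,26,26]}'; python3 -m crank '{"turn":[[0,0,-0.03],[0,0,-0.06],[0,0,-0.09],[0,0,-0.12],[0,0,-0.135]],"slide":[[0,0,0],[0,0,0],[0,0,0],[0,0,0],[0,0,0]],"hand":[26,26,26,26,26]}'; python3 -m crank '{"turn":[[0,0,-0.01],[0,0,-0.01],[0,0,-0.01],[0,0,-0.01]],"slide":[[0,0,0],[0,0,0],[0,0,0],[0,0,0]],"hand":[26,26,26,26]}'; cat > chk.py <<'E'
from h import *
ax=np.array([.5583,-.0252]); a=np.radians(191.9)
d=cam('scene'); X=cloud(d); I=d['img'].astype(int)
m=(I[...,2]>120)&(I[...,1]<70)&(I[...,0]<70)&(abs(X[...,2]-.121)<.006)&(np.hypot(X[...,0]-ax[0],X[...,1]-ax[1])<.12)
p=X[m].mean(0)-[.0025,-.0003,0]; print("scene red",m.sum(),p.round(4))
D=p[:2]-ax; print("angle",np.degrees(np.arctan2(D[1],D[0]))%360,"sideways mm",1e3*(-np.sin(a)*D[0]+np.cos(a)*D[1]))
E
python3 - <<'E'
import chk; from h import *
plan(.5583,-.0252,.147,132.4)
d=cam('top'); cv2.imwrite('pics/t6.png',cv2.resize(d['img'][140:270,260:390],None,fx=4,fy=4)); print(env.sense()['joints'])
E
```

```text
time_s: 20.8
eef_pos: [0.5585, -0.0263, 0.1499]
tcp_rot: [-0.286, -3.128, 0.008]
ft_force: [-4.1, -4.8, 6.8]
opening: 0.405
finger_force: 59.8
time_s: 21.3
eef_pos: [0.5585, -0.0258, 0.1499]
tcp_rot: [0.453, -3.107, 0.006]
ft_force: [-4.6, -1.9, 6.5]
opening: 0.406
finger_force: 59.8
time_s: 21.8
eef_pos: [0.5582, -0.0253, 0.1499]
tcp_rot: [1.095, -2.942, 0.004]
ft_force: [-5.9, -1.6, 6.7]
opening: 0.405
finger_force: 59.8
time_s: 22.2
eef_pos: [0.5582, -0.0253, 0.1499]
tcp_rot: [1.138, -2.926, 0.004]
ft_force: [-5.2, -2.3, 7.0]
opening: 0.404
finger_force: 59.8
scene red 103 [ 0.477  -0.0439  0.121 ]
angle 192.9710643573599 sideways mm 1.559179477001852
pos [ 0.5582 -0.0253  0.1499] slide [-0.0002, -0.0, 0.0038] turn [-0.0004, -0.001, 0.0006] mm [-0.1 -0.   2.9] F [-6.6 -1.1  6.6] open 0.409 ff 59.78176295757294 t 22.25
[-0.15922861  0.2172643  -0.28140802  1.07291463 -0.00321937 -0.90104838]
```

View pics/t6.png

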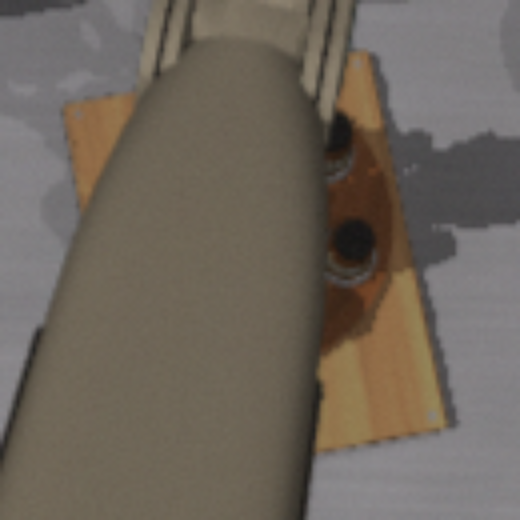

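The top view is blocked by the arm, with only two jars on the right visible. The scene camera puts the red jar 1.6 mm from the line. I'll do a final check of lid heights and stillness before handing in.

```bash
python3 - <<'E'
from h import *
d=cam('scene'); X=cloud(d); ax=np.array([.5583,-.0252])
for k in range(6):
    t=np.radians(71.9+60*k); P=ax+.085*np.array([np.cos(t),np.sin(t)])+[.0025,-.0003]
    p=X[(np.hypot(X[...,0]-P[0],X[...,1]-P[1])<.026)&(X[...,2]>.114)&(X[...,2]<.128)]
    print(60*k,len(p),p.mean(0).round(4),(p.mean(0)[:2]-P).round(4))
s=env.sense(); print(s["finger_force"],np.abs(s["joint_velocities"]).max(),s["time_s"])
E
```

```text
0 129 [0.5886 0.0537 0.1201] [ 0.0014 -0.0016]
60 74 [0.5117 0.0428 0.1201] [0.0076 0.005 ]
120 120 [ 0.4795 -0.0443  0.1202] [ 0.0019 -0.0013]
180 67 [ 0.5369 -0.1075  0.1202] [ 0.0025 -0.0012]
240 70 [ 0.619  -0.0903  0.12  ] [ 0.0014 -0.0016]
300 65 [ 0.6449 -0.0089  0.1202] [ 0.0009 -0.001 ]
59.781301617622375 0.0009239612805521958 22.35
```

All six lids are at the seated height; the wide one at 60° is partly hidden by the gripper. Everything is still.

```bash
python3 -c "
from bench import env
print(env.close_job())"
```

```text
the job is handed in; nothing more can be done
None
```

I handed the job in at 22.4 s: both amber jars are seated in their own pockets, the red-lidded jar is about 1.6 mm from the dark line by my camera measurement, and the knob is held still at about 60 N; no verdict came back.

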